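# Rake LED modules into an even layer for drying

### The arm

A 6-joint arm with a two-finger parallel gripper is mounted at the origin on the work surface. World frame = base frame: x ahead of the robot, y to its left, z up, the work surface at z = 0. Lengths are in m, angles in rad, forces in N, time in s.
With the tool pointing down it reaches from about 0.3 to 0.75 m from the base axis. Payload 8.5 kg.
Tool frame: the origin (TCP) lies on the centre line of the jaws, within the pads' length; the fingertips stand 8 mm ahead of it and the grasp point (between the pads) lies 11 mm behind it; z points along the fingers, y is the direction in which the jaws open and shut (so a half turn about z gives the same grasp; the last joint's range is limited). The gripper opens to 85 mm and grips with 20 to 120 N. Pads are 22 mm wide; open, the fingers measure 114 mm over their backs; the gripper's body (76 mm by 85 mm) begins 54 mm behind the grasp point. The pads swing forward as they close: fully open they stand 13 mm farther back than shut.
Start: joints at [-1.475, 0.381, 1.297, -0, 1.464, -0.215], TCP at [0.168, -0.524, 0.239] pointing down, gripper open.
Joint ranges: [-3.11, 3.11], [-0.89, 2.33], [0.22, 2.48], [-1.42, 4.56], [0.17, 2.85], [-2.88, 2.88]. Speed limits (rad/s): [2.39, 2.39, 3.14, 3.14, 3.14, 3.14].

### API

Orientations are given as a rotation vector (axis times angle).
In Python, from workcell import bot, viewer gives the robot as it stands.
- The arm moves only by the shell command python3 -m jog 'ROWS' [FORCE]. ROWS is JSON, a list that holds one entry, the list of rows, each a list of 5 numbers: the opening, from 0 (shut) to 1 (fully open), then the shift along the tool's x, y, z in m, then the turn about the tool's z in rad. In form: [[[jaw, x, y, z, spin], ...]]. A call has 1 to 10 rows; each row is the pose to reach, as a shift and turn from the pose commanded when the call began, along the tool's axes at that moment; what a row does not reach only later rows make up. A row lasts 1/10 s, in which the tool goes at most 50 mm and 8.59 degrees, less where a joint would pass 70% of its speed; a pose out of reach is approached as far as the arm can. A call with a gripper value outside its range is refused whole. The fingers move at their own pace and stop on an object; FORCE is the grip in N (left out, the last holds). Time passes only in rows, so rows that repeat a pose let the fingers close. It gives the time, the measured TCP pose, the force and the opening at its end, in the units of the state.
- bot.get_obs(): the state, without advancing time (a new reading comes with each control period).
- viewer.capture(name): name is "side" or "top" or "wrist"; returns the picture (384x512x3 uint8, blue, green, red); there is no depth.
- viewer.camera_info(name): a dict with "vfov" (degrees; the focal length in pixels is half the picture's height over the tangent of half this angle, whatever the lens; pixels are square), "cx", "cy" (the principal point, pixels), "dist_coeffs" ([k1, k2, p1, p2, k3] as OpenCV has them; the pictures are not rectified), "world_from_camera" (4x4, takes a point from camera to world coordinates). Camera axes: x right, y up, looking along -z (the intrinsics and any distortion apply to the point x, -y, -z); pixel columns grow to the right and rows downward; lengths in m; the calibration is good to about 2 mm. A picture is of the moment at which its call begins: read the wrist's pose just before it. camera_info takes no time and is no camera call; for the wrist camera it gives the pose at the moment of the call.
- bot.finish_job(): hands the job in, once; it reports no verdict.
The state is a dict: "time_s": time; "qpos": joint angles; "joint_vel": joint speeds; "joint_efforts": joint torques, N m; "position": TCP position; "orientation": TCP orientation; "force": force on the tool from outside, world axes, zero at the start; "ft_torque": the same for the moment, N m; "width": finger opening in m.
Only numpy, scipy, OpenCV 4.12 (cv2) and the standard library are available. Lean on these libraries where they do the work, as an engineer would, in place of code of your own. Each camera call takes 0.05 s, during which the arm holds its last target. There are 200 camera calls.

### The job

Take the small rake off its stand and rake the heap of LED modules out over the drying tray into one even layer: at least two modules in each of the tray's three marked thirds, all of them in the tray and none lying or leaning on another. Touch the modules only with the rake, never with the gripper. Then lay the rake back in the slots of its stand, tines down, and let go, leaving the other things on the bench where they are.

Things in the scene. Friction and masses are not known exactly. Their poses are not given: they have to be found in the camera images.
- tray: Fixed open aluminium tray on the table, left or right of the robot: outside 150 (its x) x 280 (its y) x 31 mm high, walls 5, floor 3 mm thick. Origin: centre of its underside. Two blue lines across the floor at y = -45 and +45 mm mark thirds of its length. The heap starts in the +y third, with about 25 mm free to the end wall and 20 mm to the side walls.
- stand: Fixed black rake stand on the other side. Base 130 x 60 x 8 mm; two uprights at x = -42 and +42 mm, 12 mm thick, 42 mm wide, tops at 75 mm; on each, yellow cheeks 16 mm high leave a 30 mm wide open-topped slot along x for the handle. 72 mm free between the uprights for the fingers. Origin: centre of its underside, on the table.
- rake: Loose rake, 0.12 kg; square wooden handle 16 x 16 mm along its x axis from x = -75 to +100 mm. Origin on the handle's centre line, the place to grip. The head's tines hang down (-z) at the x = +104 mm end. At the start it lies level in the stand, tines down, head away from the robot, origin 83 mm above the table, midway between the uprights.
- rake_tip (a point): Middle of the lower edge of the rake's head, at x = +104, z = -73 mm in the rake's frame. Above it four straight steel tines, 5 mm thick (x), side by side over 50 mm of width (y = -25 to +25), 6 mm gaps, 57 mm tall under a red crossbar 12 mm thick. The tines push pieces either way along the rake's x.
- module0: Loose black potted LED module, 24 x 24 x 20 mm (20 mm along its z), about 25 g, with a red lens spot on its top and underside. Origin at its centre: 13 mm above the tray's underside when it lies flat on the tray floor, 33 mm when it lies on another one. Starts on the tray floor in a close heap of six.
- module1: Loose black potted LED module, 24 x 24 x 20 mm (20 mm along its z), about 25 g, with a green lens spot on its top and underside. Origin at its centre: 13 mm above the tray's underside when it lies flat on the tray floor, 33 mm when it lies on another one. Starts on the tray floor in a close heap of six.
- module2: Loose black potted LED module, 24 x 24 x 20 mm (20 mm along its z), about 25 g, with a white lens spot on its top and underside. Origin at its centre: 13 mm above the tray's underside when it lies flat on the tray floor, 33 mm when it lies on another one. Starts on the tray floor in a close heap of six.
- module3: Loose black potted LED module, 24 x 24 x 20 mm (20 mm along its z), about 25 g, with a red lens spot on its top and underside. Origin at its centre: 13 mm above the tray's underside when it lies flat on the tray floor, 33 mm when it lies on another one. Starts on the tray floor in a close heap of six.
- module4: Loose black potted LED module, 24 x 24 x 20 mm (20 mm along its z), about 25 g, with a green lens spot on its top and underside. Origin at its centre: 13 mm above the tray's underside when it lies flat on the tray floor, 33 mm when it lies on another one. Starts on the tray floor in a close heap of six.
- module5: Loose black potted LED module, 24 x 24 x 20 mm (20 mm along its z), about 25 g, with a white lens spot on its top and underside. Origin at its centre: 13 mm above the tray's underside when it lies flat on the tray floor, 33 mm when it lies on another one. Starts on the tray floor in a close heap of six.
- module6: Loose black potted LED module, 24 x 24 x 20 mm (20 mm along its z), about 25 g, with a red lens spot on its top and underside. Origin at its centre: 13 mm above the tray's underside when it lies flat on the tray floor, 33 mm when it lies on another one. Starts on top of one of the heap's modules.
- module7: Loose black potted LED module, 24 x 24 x 20 mm (20 mm along its z), about 25 g, with a green lens spot on its top and underside. Origin at its centre: 13 mm above the tray's underside when it lies flat on the tray floor, 33 mm when it lies on another one. Starts on top of one of the heap's modules.
- multimeter: Bystander: yellow hand multimeter lying flat, 150 x 75 x 34 mm. Origin on its underside. Leave it alone.
- spool: Bystander: blue wire spool standing on its flange, 60 mm wide, 40 mm high. Origin on its underside. Leave it alone.
- jar: Bystander: clear jar with a green cap, 60 mm wide, 75 mm high. Origin on its underside. Leave it alone.
- screwdriver: Bystander: orange-handled screwdriver lying flat. Leave it alone.
- mug: Bystander: blue mug, 80 mm wide, 90 mm high. Origin on its underside. Leave it alone.
Things that resemble listed ones, but are neither listed nor needed, are in the scene too. What is shaped like the stand but purple or turquoise is not meant.

How it is judged:
On the way, in this order (a step that is already met when the one before it is completed fails the run):
1. the rake is lifted clear of its stand (height (world z) of rake above 0.11 m), for 0.1 s.
2. the modules lie in one layer in the tray, at least two in each third (x of module0 in the frame of tray between -0.07 and 0.07 m and y of module0 in the frame of tray between -0.135 and 0.135 m and z of module0 in the frame of tray between 0 and 0.021 m and x of module1 in the frame of tray between -0.07 and 0.07 m and y of module1 in the frame of tray between -0.135 and 0.135 m and z of module1 in the frame of tray between 0 and 0.021 m and x of module2 in the frame of tray between -0.07 and 0.07 m and y of module2 in the frame of tray between -0.135 and 0.135 m and z of module2 in the frame of tray between 0 and 0.021 m and x of module3 in the frame of tray between -0.07 and 0.07 m and y of module3 in the frame of tray between -0.135 and 0.135 m and z of module3 in the frame of tray between 0 and 0.021 m and x of module4 in the frame of tray between -0.07 and 0.07 m and y of module4 in the frame of tray between -0.135 and 0.135 m and z of module4 in the frame of tray between 0 and 0.021 m and x of module5 in the frame of tray between -0.07 and 0.07 m and y of module5 in the frame of tray between -0.135 and 0.135 m and z of module5 in the frame of tray between 0 and 0.021 m and x of module6 in the frame of tray between -0.07 and 0.07 m and y of module6 in the frame of tray between -0.135 and 0.135 m and z of module6 in the frame of tray between 0 and 0.021 m and x of module7 in the frame of tray between -0.07 and 0.07 m and y of module7 in the frame of tray between -0.135 and 0.135 m and z of module7 in the frame of tray between 0 and 0.021 m and ((y of any of module0, module2, module4, module6 in the frame of tray below -0.045 m and y of any of module1, module3, module5, module7 in the frame of tray below -0.045 m) or (y of any of module0, module1, module4, module5 in the frame of tray below -0.045 m and y of any of module2, module3, module6, module7 in the frame of tray below -0.045 m) or (y of any of module0, module1, module2, module3 in the frame of tray below -0.045 m and y of any of module4, module5, module6, module7 in the frame of tray below -0.045 m)) and (((y of module0 in the frame of tray between -0.045 and 0.045 m or y of module2 in the frame of tray between -0.045 and 0.045 m or y of module4 in the frame of tray between -0.045 and 0.045 m or y of module6 in the frame of tray between -0.045 and 0.045 m) and (y of module1 in the frame of tray between -0.045 and 0.045 m or y of module3 in the frame of tray between -0.045 and 0.045 m or y of module5 in the frame of tray between -0.045 and 0.045 m or y of module7 in the frame of tray between -0.045 and 0.045 m)) or ((y of module0 in the frame of tray between -0.045 and 0.045 m or y of module1 in the frame of tray between -0.045 and 0.045 m or y of module4 in the frame of tray between -0.045 and 0.045 m or y of module5 in the frame of tray between -0.045 and 0.045 m) and (y of module2 in the frame of tray between -0.045 and 0.045 m or y of module3 in the frame of tray between -0.045 and 0.045 m or y of module6 in the frame of tray between -0.045 and 0.045 m or y of module7 in the frame of tray between -0.045 and 0.045 m)) or ((y of module0 in the frame of tray between -0.045 and 0.045 m or y of module1 in the frame of tray between -0.045 and 0.045 m or y of module2 in the frame of tray between -0.045 and 0.045 m or y of module3 in the frame of tray between -0.045 and 0.045 m) and (y of module4 in the frame of tray between -0.045 and 0.045 m or y of module5 in the frame of tray between -0.045 and 0.045 m or y of module6 in the frame of tray between -0.045 and 0.045 m or y of module7 in the frame of tray between -0.045 and 0.045 m))) and ((y of any of module0, module2, module4, module6 in the frame of tray above 0.045 m and y of any of module1, module3, module5, module7 in the frame of tray above 0.045 m) or (y of any of module0, module1, module4, module5 in the frame of tray above 0.045 m and y of any of module2, module3, module6, module7 in the frame of tray above 0.045 m) or (y of any of module0, module1, module2, module3 in the frame of tray above 0.045 m and y of any of module4, module5, module6, module7 in the frame of tray above 0.045 m))), for 0.2 s.
At the end, for the whole second after the job is handed in: All 8 modules at rest in the tray, centres under 21 mm above its underside (none on another), at least two centres in each third (bounds y = -45, +45 mm); rake at rest in its stand: origin within 25 mm of the stand's in plan, 77 to 90 mm up, handle within 0.3 rad of the slots, tilt below 0.2 rad (all of step 2 and horizontal distance between rake and stand below 0.025 m and z of rake in the frame of stand between 0.077 and 0.09 m and angle between the x axis of rake and the x axis of stand, either way round below 0.3 rad and angle between rake's own z axis and vertical below 0.2 rad and linear speed of each of rake, module0, module1, module2, module3, module4, module5, module6, module7 below 0.02 m/s); the robot touches nothing.
It fails at once if the gripper or arm touches a module (over 0.5 N) (contact force between any of the fingers, the arm and module0 above 0.5 N or contact force between any of the fingers, the arm and module1 above 0.5 N or contact force between any of the fingers, the arm and module2 above 0.5 N or contact force between any of the fingers, the arm and module3 above 0.5 N or contact force between any of the fingers, the arm and module4 above 0.5 N or contact force between any of the fingers, the arm and module5 above 0.5 N or contact force between any of the fingers, the arm and module6 above 0.5 N or contact force between any of the fingers, the arm and module7 above 0.5 N).
It fails at once if a bystander is moved more than 20 mm (distance of any of multimeter, spool, jar, screwdriver, mug from where it was at the start of the episode above 0.02 m).
It also fails if it takes over 53 s, if anything falls off the work surface, if the arm or the gripper's body presses on something with over 40 N, if the wrist force passes 120 N, or if a joint passes its speed limit or range.

## Working session

There is one attempt and no reset: what is moved stays moved. The work goes in short steps, Python scripts to look and compute and a shell command to move; the robot and the scene stay as the last step left them, time stands still between calls to the robot, and variables do not carry over. Pictures are saved under pics/ and viewed, about 8 in all and at most 12, crops included, and the job is handed in when it is done.

```bash
mkdir -p pics; ls; cat > h.py <<'E'
import numpy as np, cv2
from scipy.spatial.transform import Rotation as R
from workcell import bot, viewer
def K(i):
    f=192/np.tan(np.radians(i['vfov'])/2)
    return np.array([[f,0,i['cx']],[0,f,i['cy']],[0,0,1.]]), np.array(i['dist_coeffs'],float)
def back(i,px,z):
    "pixels -> world points on plane z"
    k,d=K(i); T=np.array(i['world_from_camera'])
    u=cv2.undistortPoints(np.array(px,float).reshape(-1,1,2),k,d).reshape(-1,2)
    r=np.c_[u[:,0],-u[:,1],-np.ones(len(u))]@T[:3,:3].T
    o=T[:3,3]; return o+r*((z-o[2])/r[:,2])[:,None]
def proj(i,P):
    k,d=K(i); T=np.array(i['world_from_camera'])
    c=(np.array(P,float).reshape(-1,3)-T[:3,3])@T[:3,:3]
    c=c*[1,-1,-1]
    return cv2.projectPoints(c.reshape(-1,1,3),np.zeros(3),np.zeros(3),k,d)[0].reshape(-1,2)
E
python3 - <<'E'
from h import *
np.set_printoptions(precision=4,suppress=True)
o=bot.get_obs(); print(o)
for n in('top','side'):
    i=viewer.camera_info(n); print(n,i)
    cv2.imwrite(f'pics/{n}0.png',viewer.capture(n))
t=cv2.imread('pics/top0.png'); s=cv2.imread('pics/side0.png')
cv2.imwrite('pics/a.png',cv2.resize(t,(800,600)))
E
```

```text
pics
{'time_s': 0.0, 'qpos': array([-1.4753,  0.3812,  1.2983, -0.    ,  1.4636, -0.2153]), 'joint_vel': array([ 0.0003,  0.0008, -0.0019, -0.0004, -0.0005,  0.0006]), 'joint_efforts': array([ -0.0022, -44.846 , -23.128 ,  -0.0004,   0.0048,  -0.    ]), 'position': array([ 0.1682, -0.5233,  0.2387]), 'orientation': array([-3.1022, -0.486 , -0.0001]), 'force': array([-0.2745, -0.6632,  0.2584]), 'ft_torque': array([ 0.0087, -0.0193, -0.0011]), 'width': 0.08506678649031128}
top {'vfov': 57.40380698369193, 'cx': 250.70378612001855, 'cy': 196.918364445761, 'dist_coeffs': array([-0.0458,  0.    ,  0.    ,  0.    ,  0.    ]), 'world_from_camera': array([[-0.0104,  0.9852, -0.1711,  0.3337],
       [-0.9999, -0.0102,  0.0021,  0.0235],
       [ 0.0003,  0.1711,  0.9852,  1.2218],
       [ 0.    ,  0.    ,  0.    ,  1.    ]])}
side {'vfov': 44.28584248881341, 'cx': 248.83884601073734, 'cy': 182.95028785335765, 'dist_coeffs': array([-0.073,  0.   ,  0.   ,  0.   ,  0.   ]), 'world_from_camera': array([[-0.8011,  0.3735, -0.4677, -0.2426],
       [-0.598 , -0.4671,  0.6513,  1.0966],
       [ 0.0248,  0.8015,  0.5975,  1.0831],
       [ 0.    ,  0.    ,  0.    ,  1.    ]])}
```

View pics/a.png

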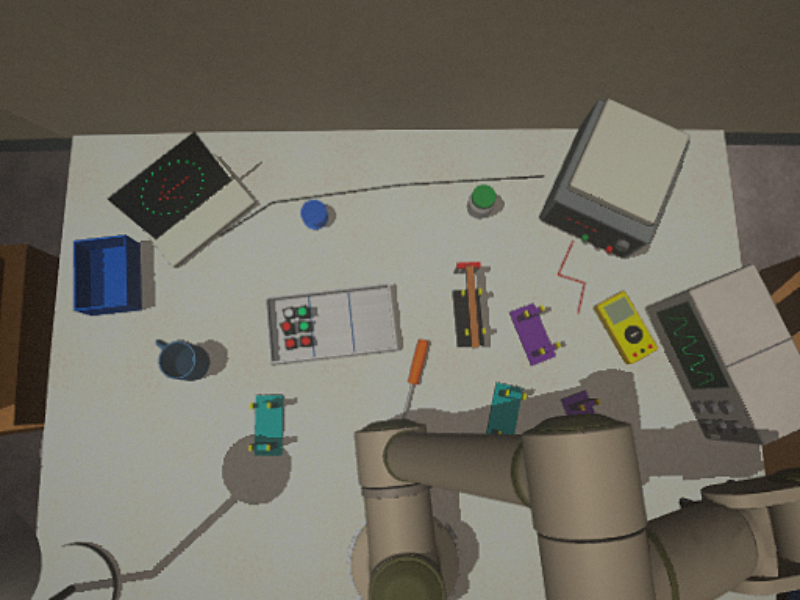

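The picture shows a rake on a black stand at (468,315). The purple stands at (533,333) and (580,403) and the turquoise ones at (507,408) and (268,425) are decoys. The tray is at (333,325), with the heap at its left end. I choose the black stand with the wooden rake and check it in a close crop.

```bash
python3 - <<'E'
import cv2,numpy as np
t=cv2.imread('pics/top0.png')
a=cv2.resize(t[175:240,165:265],None,fx=6,fy=6,interpolation=cv2.INTER_CUBIC)   # tray
b=cv2.resize(t[160:230,280:325],None,fx=4,fy=4,interpolation=cv2.INTER_CUBIC)
c=np.zeros((390,800,3),np.uint8); c[:,:600]=a; c[:280,610:790]=b
cv2.imwrite('pics/b.png',c)
E
```

```text
(no output)
```

View pics/b.png

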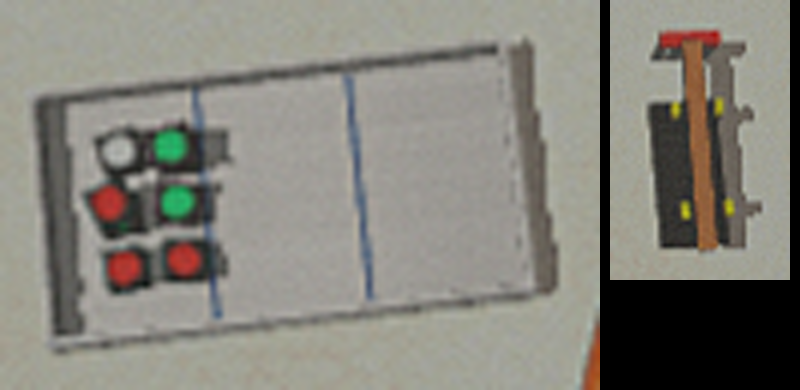

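```bash
python3 - <<'E'
from h import *
np.set_printoptions(precision=4,suppress=True)
i=viewer.camera_info('top')
c=lambda L:np.array(L)/4+[280-152.5,160]
a=lambda L:np.array(L)/6+[165,175]
H=back(i,c([(693,44),(707,248)]),.091);print('handle',H)
C=back(i,c([(676,110),(719,106),(686,210),(730,207)]),.091);print('cheek',C,C.mean(0))
for P in (H,[C[:2].mean(0),C[2:].mean(0)]):
    d=P[0]-P[1];print('len,yaw',np.hypot(*d[:2]),np.arctan2(d[1],d[0]))
T=back(i,a([(38,97),(528,42),(552,290),(52,345)]),.031);print('tray',T,T.mean(0))
d=T[0]+T[3]-T[1]-T[2];print('tray yaw',np.arctan2(d[1],d[0])-np.pi/2, np.linalg.norm(d)/2)
y=np.arctan2(d[1],d[0])-np.pi/2;r=np.array([[np.cos(y),np.sin(y)],[-np.sin(y),np.cos(y)]])
M=a([(120,150),(171,146),(108,203),(178,202),(124,267),(186,258)])
for z in(.023,.043):print(z,(back(i,M,z)-T.mean(0))[:,:2]@r.T)
o=bot.get_obs();print(R.from_rotvec(o['orientation']).as_matrix())
E
```

```text
handle [[ 0.6157 -0.146   0.091 ]
 [ 0.4459 -0.1514  0.091 ]]
cheek [[ 0.56   -0.13    0.091 ]
 [ 0.563  -0.1656  0.091 ]
 [ 0.4771 -0.1354  0.091 ]
 [ 0.4791 -0.1713  0.091 ]] [ 0.5198 -0.1506  0.091 ]
len,yaw 0.16989548677964375 0.031992220779230494
len,yaw 0.08360086866450082 0.06718403042221809
tray [[0.5636 0.2957 0.031 ]
 [0.593  0.0124 0.031 ]
 [0.4491 0.0005 0.031 ]
 [0.4206 0.2838 0.031 ]] [0.5066 0.1481 0.031 ]
tray yaw 0.10182310542478623 0.2847889092042023
0.023 [[ 0.037   0.0977]
 [ 0.036   0.0681]
 [ 0.0069  0.107 ]
 [ 0.003   0.0668]
 [-0.031   0.1009]
 [-0.0298  0.065 ]]
0.043 [[ 0.0333  0.0943]
 [ 0.0323  0.0652]
 [ 0.0037  0.1035]
 [-0.0002  0.0639]
 [-0.0336  0.0974]
 [-0.0324  0.0622]]
[[ 0.9521  0.3058 -0.0001]
 [ 0.3058 -0.9521  0.0013]
 [ 0.0003 -0.0013 -1.    ]]
```

```bash
python3 -m jog '[[[1,0.449,-0.248,0,0.26],[1,0.449,-0.248,0,0.26],[1,0.449,-0.248,0,0.26],[1,0.449,-0.248,0,0.26],[1,0.449,-0.248,0,0.26],[1,0.449,-0.248,0,0.26],[1,0.449,-0.248,0,0.26],[1,0.449,-0.248,0,0.26],[1,0.449,-0.248,0,0.26],[1,0.449,-0.248,0,0.26]]]' 60; python3 - <<'E'
from h import *
s=cv2.imread('pics/side0.png')
i=viewer.camera_info('side'); u,v=proj(i,[.5066,.20,.03])[0].astype(int)
c=cv2.resize(s[v-45:v+45,u-60:u+60],None,fx=6,fy=6,interpolation=cv2.INTER_CUBIC); print(u,v)
cv2.imwrite('pics/c.png',c)
E
```

```text
time_s: 1.1
position: [0.5114, -0.1584, 0.2392]
orientation: [-3.14, -0.08, 0.001]
force: [0.2, -2.1, -0.3]
width: 0.0855
221 226
```

View pics/c.png

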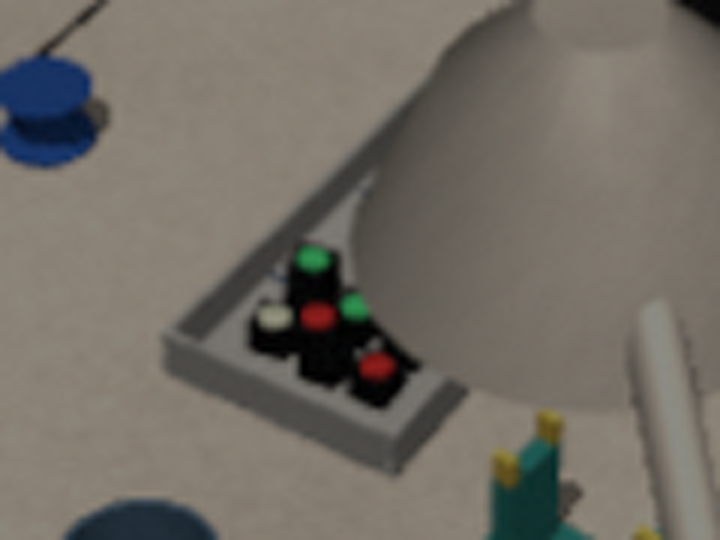

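Seen from the side, the upper modules are the green one (front, +x) and the red one (middle, back). I'm going straight down to grasp, since the jaws leave plenty of margin.

```bash
python3 -m jog '[[[1,0,0,0.1,0],[1,0,0,0.1,0],[1,0,0,0.14,0],[1,0,0,0.167,0],[1,0,0,0.167,0],[0,0,0,0.167,0],[0,0,0,0.167,0],[0,0,0,0.167,0],[0,0,0,0.167,0],[0,0,0,0.167,0]]]' 80;  python3 - <<'E'
from h import *
im=viewer.capture('wrist'); t=viewer.capture('top')
cv2.imwrite('pics/d.png',np.hstack([cv2.resize(im,(400,300)),cv2.resize(t[130:250,240:400],(400,300))]))
E
```

```text
time_s: 2.1
position: [0.5106, -0.1575, 0.0736]
orientation: [-3.135, -0.078, -0.002]
force: [0.9, 5.8, 7.4]
width: 0.0146
```

View pics/d.png

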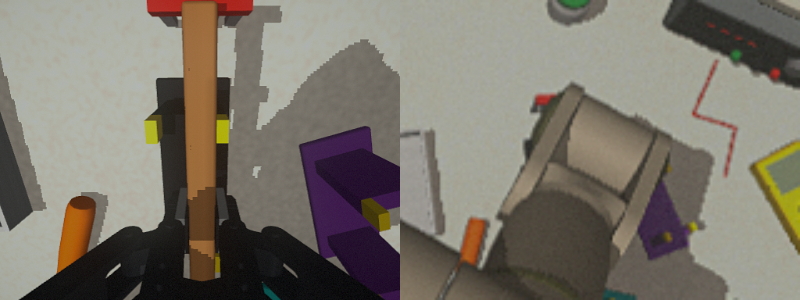

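The wrist view shows the handle between the pads at (200,240), with the head intact. I'll lift it and carry it across.

```bash
python3 -m jog '[[[0,0,0,-0.05,0],[0,0,0,-0.10,0],[0,0,0,-0.13,0],[0,0.0306,-0.318,-0.13,-1.623],[0,0.0306,-0.318,-0.13,-1.623],[0,0.0306,-0.318,-0.13,-1.623],[0,0.0306,-0.318,-0.13,-1.623],[0,0.0306,-0.318,-0.13,-1.623],[0,0.0306,-0.318,-0.13,-1.623],[0,0.0306,-0.318,-0.13,-1.623]]]' 120;  python3 - <<'E'
from h import *
print(bot.get_obs()['qpos'])
i=viewer.camera_info('wrist');print(i)
cv2.imwrite('pics/e.png',viewer.capture('wrist'))
E
```

```text
time_s: 3.2
position: [0.5241, 0.1627, 0.2025]
orientation: [-2.669, -1.656, -0.001]
force: [0.4, -1.2, -0.4]
width: 0.0139
[8.48515698e-02 4.07597419e-01 1.36492656e+00 6.34188956e-04
 1.36892071e+00 5.45027650e-01]
{'vfov': 63.76007313935739, 'cx': 257.97699127850336, 'cy': 192.4938194138683, 'dist_coeffs': array([-0.00320838,  0.        ,  0.        ,  0.        ,  0.        ]), 'world_from_camera': array([[ 8.96186387e-01,  4.19400190e-01,  1.44753036e-01,
         5.62771702e-01],
       [-4.43677619e-01,  8.46881901e-01,  2.93157323e-01,
         2.37066843e-01],
       [ 3.61510867e-04, -3.26947284e-01,  9.45042508e-01,
         3.36313472e-01],
       [ 0.00000000e+00,  0.00000000e+00,  0.00000000e+00,
         1.00000000e+00]])}
```

View pics/e.png

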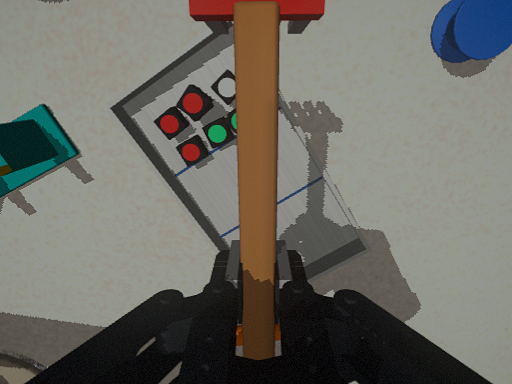

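```bash
cat >> h.py <<'E'
Y=.102; C=np.array([.5066,.1481]); RT=np.array([[np.cos(Y),np.sin(Y)],[-np.sin(Y),np.cos(Y)]])
def tray(P): return (np.atleast_2d(P)[:,:2]-C)@RT.T
E
python3 - <<'E'
from h import *
np.set_printoptions(precision=4,suppress=True)
o=bot.get_obs();i=viewer.camera_info('wrist');p=o['position'];m=R.from_rotvec(o['orientation']).as_matrix()
print(p,np.arctan2(m[1,0],m[0,0]))
T=lambda P:(P-p)@m
print('tail',T(back(i,[(243,358),(275,360)],p[2]+.0174)))
print('head',T(back(i,[(236,3),(279,3)],p[2]+.0174)), T(back(i,[(190,18),(324,18)],p[2]+.0094)))
print('corners',tray(back(i,[(111,107),(367,245)],.031)))
print('lines',tray(back(i,[(178,175),(221,237),(322,178)],.003)))
M=[(192,103),(169,123),(227,87),(217,133),(190,152)]
print(tray(back(i,M,.023)));print(tray(back(i,M,.043)))
E
```

```text
[0.5241 0.1636 0.2024] 1.119058452803324
tail [[-0.0423 -0.0056 -0.0174]
 [-0.0436  0.0101 -0.0175]]
head [[ 0.1096 -0.0056 -0.0173]
 [ 0.1096  0.0086 -0.0173]] [[ 0.1067 -0.0226 -0.0093]
 [ 0.1067  0.0252 -0.0093]]
corners [[-0.065   0.1417]
 [ 0.0798 -0.1219]]
lines [[-0.0614  0.0508]
 [-0.0636 -0.0387]
 [ 0.0743 -0.0371]]
[[ 0.0014  0.1045]
 [-0.0294  0.1009]
 [ 0.0386  0.0988]
 [ 0.0058  0.0676]
 [-0.0287  0.0661]]
[[ 0.0054  0.1032]
 [-0.0234  0.0998]
 [ 0.0403  0.0979]
 [ 0.0095  0.0686]
 [-0.0227  0.0672]]
```

```bash
python3 -m jog '[[[0,0,0,0,-0.554],[0,0,0,0,-0.554],[0,0,0,0,-0.554],[0,0,0,0.05,-0.554],[0,0,0,0.05,-0.554],[0,0,0,0.05,-0.554]]]';  python3 - <<'E'
from h import *
np.set_printoptions(precision=4,suppress=True)
i=viewer.camera_info('top')
a=lambda L:np.array(L)/6+[165,175]
print('toplines',tray(back(i,a([(197,90),(217,315),(348,75),(370,297)]),.003)))
o=bot.get_obs();p=o['position'];m=R.from_rotvec(o['orientation']).as_matrix()
print(p,np.arctan2(m[1,0],m[0,0]))
i=viewer.camera_info('wrist');print(i['world_from_camera'])
cv2.imwrite('pics/f.png',viewer.capture('wrist'))
E
```

```text
time_s: 3.85
position: [0.5248, 0.1586, 0.1528]
orientation: [-2.13, -2.308, 0.002]
force: [0.4, 0.2, -1.1]
width: 0.0139
toplines [[ 0.0714  0.0529]
 [-0.0623  0.0529]
 [ 0.0703 -0.0367]
 [-0.0618 -0.0364]]
[0.5248 0.1586 0.1528] 1.6509513652913792
[[ 0.9967 -0.0768 -0.0249  0.5195]
 [ 0.0807  0.9417  0.3268  0.2416]
 [-0.0017 -0.3277  0.9448  0.2866]
 [ 0.      0.      0.      1.    ]]
```

View pics/f.png

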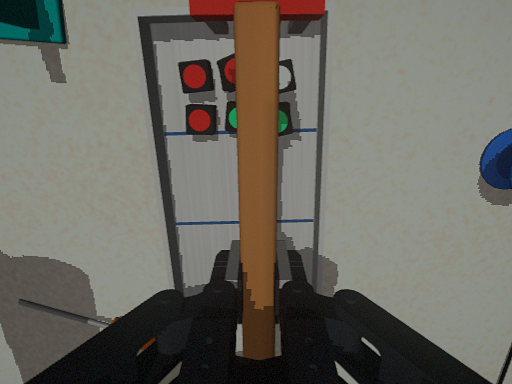

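```bash
sed -i 's/C=np.array(\[.5066,.1481\])/C=np.array([.5103,.1560])/' h.py
python3 - <<'E'
from h import *
np.set_printoptions(precision=4,suppress=True)
i=viewer.camera_info('wrist')
print('lines',tray(back(i,[(166,133),(316,129),(175,223),(315,220)],.003)))
print('corner',tray(back(i,[(140,18),(327,12)],.031)))
M=[(195,75),(230,70),(287,74),(200,120),(237,118),(281,119)]
print(tray(back(i,M,.023)));print(tray(back(i,M,.043)))
o=bot.get_obs();p=o['position'];m=R.from_rotvec(o['orientation']).as_matrix()
print('tip',tray(p+m@[.1136,.0013,.0]),'yaw-tray',np.arctan2(m[1,0],m[0,0])-np.pi/2-Y,p)
E
```

```text
lines [[-0.0665  0.0449]
 [ 0.0706  0.0457]
 [-0.0681 -0.0453]
 [ 0.0732 -0.045 ]]
corner [[-0.0674  0.133 ]
 [ 0.07    0.1341]]
[[-0.0319  0.0932]
 [-0.0036  0.0964]
 [ 0.0419  0.0925]
 [-0.0307  0.0579]
 [ 0.0004  0.0589]
 [ 0.0372  0.0573]]
[[-0.0281  0.0926]
 [-0.002   0.0955]
 [ 0.0401  0.0918]
 [-0.027   0.0599]
 [ 0.0017  0.0608]
 [ 0.0358  0.0593]]
tip [[0.0191 0.1147]] yaw-tray -0.021361978914971172 [0.5255 0.1587 0.1538]
```

```bash
python3 -m jog '[[[0,0.0075,0,0.03,-0.02],[0,0.0075,0,0.061,-0.02],[0,0.0075,0,0.061,-0.02],[0,-0.005,0,0.061,-0.02],[0,-0.02,0,0.061,-0.02],[0,-0.035,0,0.061,-0.02],[0,-0.05,0,0.061,-0.02],[0,-0.065,0,0.061,-0.02],[0,-0.08,0,0.061,-0.02],[0,-0.08,0,0.061,-0.02]]]';  python3 - <<'E'
from h import *
np.set_printoptions(precision=4,suppress=True)
o=bot.get_obs();p=o['position'];m=R.from_rotvec(o['orientation']).as_matrix()
print('tip',tray(p+m@[.1136,.0013,.0]),p[2]-.0636,'yaw-tray',np.arctan2(m[1,0],m[0,0])-np.pi/2-Y)
t=viewer.capture('wrist'); s=viewer.capture('side')
cv2.imwrite('pics/g.png',np.hstack([cv2.resize(t,(400,300)),cv2.resize(s[180:270,160:280],(400,300))]))
E
```

```text
time_s: 4.9
position: [0.5319, 0.0771, 0.0914]
orientation: [2.105, 2.331, -0.0]
force: [-0.3, 0.2, -1.9]
width: 0.014
tip [[0.0147 0.0329]] 0.027795154821812856 yaw-tray -0.0003100062422468769
```

View pics/g.png

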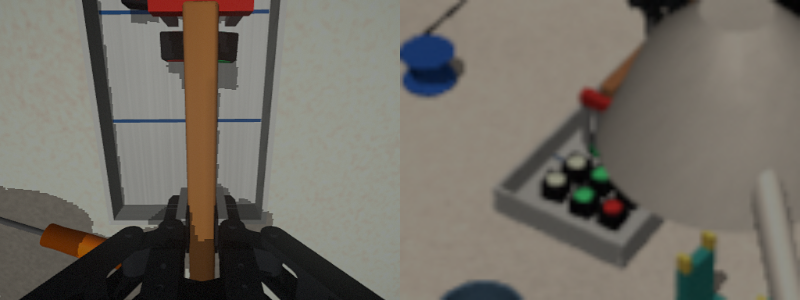

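Both upper modules are off the heap, side by side ahead of the tines at about (200,45). Next I lower the rake behind them and pull them to the far third.

```bash
python3 -m jog '[[[0,0.004,0,0.01,0],[0,0.004,0,0.0215,0],[0,0.004,0,0.0215,0],[0,-0.012,0,0.0215,0],[0,-0.028,0,0.0215,0],[0,-0.044,0,0.0215,0],[0,-0.06,0,0.0215,0],[0,-0.076,0,0.0215,0],[0,-0.092,0,0.0215,0],[0,-0.104,0,0.0215,0]]]';  python3 - <<'E'
from h import *
np.set_printoptions(precision=4,suppress=True)
o=bot.get_obs();p=o['position'];m=R.from_rotvec(o['orientation']).as_matrix()
print('tip',tray(p+m@[.1136,.0013,.0]),p[2]-.0636,'yaw-tray',np.arctan2(m[1,0],m[0,0])-np.pi/2-Y)
t=viewer.capture('wrist'); s=viewer.capture('side')
cv2.imwrite('pics/i.png',np.hstack([cv2.resize(t,(400,300)),cv2.resize(s[180:270,160:280],(400,300))]))
E
```

```text
time_s: 6.0
position: [0.5425, -0.0259, 0.0699]
orientation: [2.104, 2.333, 0.0]
force: [0.5, 0.5, -2.1]
width: 0.0136
tip [[ 0.0147 -0.0706]] 0.0062729515115981516 yaw-tray 0.0011114926315999168
```

View pics/i.png

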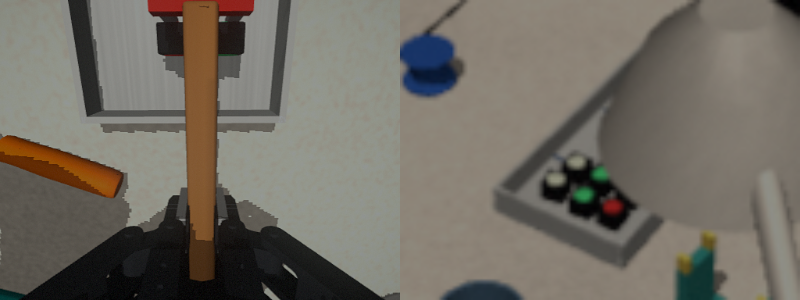

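```bash
python3 -m jog '[[[0,0,0,-0.04,0],[0,0,0,-0.08,0],[0,0.05,0,-0.08,0],[0,0.1,0,-0.08,0],[0,0.15,0,-0.08,0],[0,0.1926,0,-0.08,0],[0,0.1926,0,-0.08,0],[0,0.1926,0,-0.08,0]]]'; cat >> h.py <<'E'
def lenses(name,z=.023,nm=None):
    i=viewer.camera_info(name); im=viewer.capture(name)
    if nm: cv2.imwrite(nm,im)
    h=cv2.cvtColor(im,cv2.COLOR_BGR2HSV)
    H,S,V=cv2.split(h)
    for c,mk in dict(red=((H<8)|(H>172))&(S>150)&(V>80),green=(H>50)&(H<85)&(S>120)&(V>60),white=(S<60)&(V>150)).items():
        n,_,st,ce=cv2.connectedComponentsWithStats(mk.astype(np.uint8))
        for k in range(1,n):
            q=tray(back(i,[ce[k]],z))[0]
            if st[k,4]>=4 and abs(q[0])<.075 and abs(q[1])<.14: print(c,st[k,4],ce[k].round(0),q.round(4))
def tip():
    o=bot.get_obs();p=o['position'];m=R.from_rotvec(o['orientation']).as_matrix()
    print('tip',tray(p+m@[.1136,.0013,.0]),p[2]-.0636,'yaw-tray',np.arctan2(m[1,0],m[0,0])-np.pi/2-Y)
E
python3 - <<'E'
from h import *
tip(); lenses('wrist',nm='pics/j.png'); lenses('top',nm='pics/jt.png')
E
```

```text
time_s: 6.9
position: [0.5218, 0.1683, 0.1497]
orientation: [-2.1, -2.336, 0.001]
force: [-0.2, -1.2, -1.7]
width: 0.0139
tip [[0.01353166 0.1246846 ]] 0.0861430015434717 yaw-tray 0.004482984137200149
red 433 [199.  87.] [-0.0336  0.0925]
red 376 [203. 131.] [-0.0325  0.0581]
green 115 [232.  86.] [-0.0076  0.0938]
green 60 [234. 130.] [-0.0061  0.0592]
white 4 [282. 132.] [0.0333 0.0575]
white 5 [283. 140.] [0.0349 0.0508]
white 28 [226. 190.] [ 0.0526 -0.0539]
white 13 [220. 189.] [ 0.0574 -0.0333]
white 9 [179. 203.] [0.0227 0.1111]
white 400 [229. 216.] [-0.04   -0.0552]
white 24 [210. 213.] [-0.0215  0.0078]
```

```bash
python3 -m jog '[[[0,-0.0025,-0.0535,0,0],[0,-0.0025,-0.0535,0.02,0],[0,-0.0025,-0.0535,0.055,0],[0,-0.0025,-0.0535,0.08,0],[0,-0.0025,-0.0535,0.08,0]]]'; python3 -c "
from h import *
tip()"
```

```text
time_s: 7.5
position: [0.4684, 0.158, 0.0678]
orientation: [-2.104, -2.329, 0.006]
force: [-0.6, 0.6, -1.3]
width: 0.0138
tip [[-0.040113    0.11981335]] 0.004156043764145467 yaw-tray -0.00040833962432230975
```

```bash
python3 -m jog '[[[0,-0.012,0,-0.0015,0],[0,-0.025,0,-0.0015,0],[0,-0.04,0,-0.0015,0],[0,-0.055,0,-0.0015,0],[0,-0.07,0,-0.0015,0],[0,-0.082,0,-0.0015,0],[0,-0.09,0,-0.0015,0],[0,-0.09,0,-0.0015,0]]]'; python3 -c "
from h import *
tip()"; python3 -m jog '[[[0,0,0,-0.04,0],[0,0,0,-0.08,0],[0,0,0,-0.12,0],[0,0.02,0.04,-0.13,0],[0,0.02,0.04,-0.13,0]]]'; python3 - <<'E'
from h import *
tip(); lenses('wrist',nm='pics/k.png')
s=viewer.capture('side');t=cv2.imread('pics/k.png')
cv2.imwrite('pics/l.png',np.hstack([cv2.resize(t,(400,300)),cv2.resize(s[180:270,160:280],(400,300))]))
E
```

```text
time_s: 8.3
position: [0.4791, 0.0686, 0.0718]
orientation: [2.104, 2.332, 0.001]
force: [0.5, -0.7, -2.1]
width: 0.0137
tip [[-0.03868026  0.02983525]] 0.008187465227833632 yaw-tray 0.00044349945671272317
time_s: 8.8
position: [0.5197, 0.0956, 0.2037]
orientation: [2.098, 2.332, 0.008]
force: [-0.7, -0.1, -1.5]
width: 0.0138
tip [[0.00405408 0.05252633]] 0.14008694637317454 yaw-tray 0.0036026550949325026
red 1356 [256.   6.] [0.0032 0.0887]
red 295 [217.  93.] [-0.0343  0.0145]
red 271 [220. 119.] [-0.032  -0.0095]
green 53 [283. 179.] [ 0.0327 -0.0718]
```

View pics/l.png

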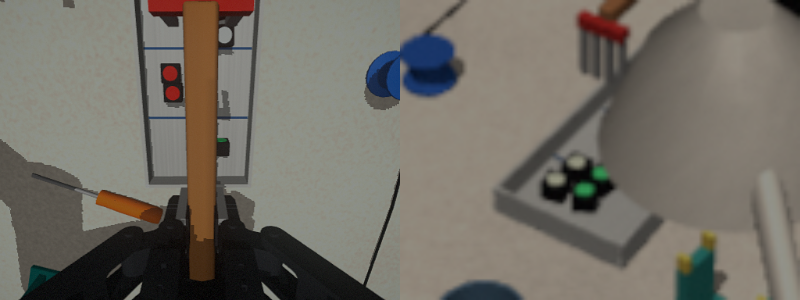

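Two red modules now lie in the middle third at (172,83) and four stay in the heap third. The far third shows one module, with the other hidden under the handle. I'm carrying the rake back to the stand.

```bash
python3 -m jog '[[[0,-0.2425,-0.035,0,1.621],[0,-0.2425,-0.035,0,1.621],[0,-0.2425,-0.035,0,1.621],[0,-0.2425,-0.035,0,1.621],[0,-0.2425,-0.035,0,1.621],[0,-0.2425,-0.035,0,1.621],[0,-0.2425,-0.035,0,1.621],[0,-0.2425,-0.035,0,1.621],[0,-0.2425,-0.035,0,1.621],[0,-0.2425,-0.035,0,1.621]]]'; python3 - <<'E'
from h import *
np.set_printoptions(precision=4,suppress=True)
o=bot.get_obs();m=R.from_rotvec(o['orientation']).as_matrix();print(o['position'],np.arctan2(m[1,0],m[0,0]))
E
```

```text
time_s: 9.9
position: [0.5057, -0.1507, 0.2006]
orientation: [-3.129, -0.264, 0.003]
force: [0.3, -0.6, -0.4]
width: 0.0143
[ 0.5057 -0.1507  0.2006] 0.16836018101854505
```

```bash
python3 -m jog '[[[0,0.0048,-0.0007,0.04,0.113],[0,0.0048,-0.0007,0.04,0.113],[0,0.0048,-0.0007,0.04,0.113]]]'; python3 - <<'E'
from h import *
np.set_printoptions(precision=4,suppress=True)
o=bot.get_obs();m=R.from_rotvec(o['orientation']).as_matrix();print(o['position'],np.arctan2(m[1,0],m[0,0]))
i=viewer.camera_info('wrist'); im=viewer.capture('wrist');cv2.imwrite('pics/m.png',im)
h=cv2.cvtColor(im,cv2.COLOR_BGR2HSV); mk=cv2.inRange(h,(22,150,90),(33,255,255))
n,_,st,ce=cv2.connectedComponentsWithStats(mk)
for k in range(1,n):
    if st[k,4]>20: print(st[k],ce[k].round(0),back(i,[ce[k]],.091)[0])
E
```

```text
time_s: 10.2
position: [0.5107, -0.1493, 0.1612]
orientation: [-3.139, -0.102, 0.003]
force: [1.0, -0.8, -0.8]
width: 0.0138
[ 0.5107 -0.1493  0.1612] 0.06498652980115764
[282 125  11  21 199] [287. 135.] [ 0.5663 -0.1659  0.091 ]
[229 126   9  19 155] [233. 135.] [ 0.5642 -0.1303  0.091 ]
[461 190  10  18 135] [466. 199.] [ 0.5306 -0.296   0.091 ]
[410 204  10  16 124] [415. 212.] [ 0.5184 -0.2622  0.091 ]
[469 288   9  13  91] [473. 294.] [ 0.452  -0.3248  0.091 ]
[423 299   9  12  84] [427. 304.] [ 0.4397 -0.2909  0.091 ]
```

View pics/m.png

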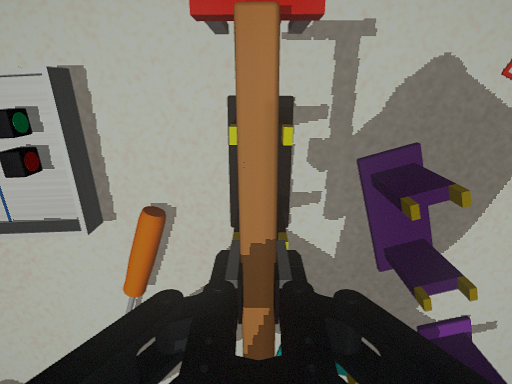

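The handle is centred between the front cheeks at (233,135) and (287,135). At the left, two modules lie separately on their sides in the far third. I'm lowering the rake and releasing it.

```bash
python3 -m jog '[[[0,0,0,0.04,0],[0,0,0,0.065,0],[0,0,0,0.08,0],[0,0,0,0.087,0],[0,0,0,0.087,0],[1,0,0,0.087,0],[1,0,0,0.087,0],[1,0,0,0.087,0],[1,0,0,0.087,0],[1,0,0,0.087,0]]]'; python3 -m jog '[[[1,0,0,-0.04,0],[1,0,0,-0.09,0],[1,0,0,-0.14,0],[1,-0.1,0.1,-0.16,0],[1,-0.2,0.2,-0.16,0],[1,-0.2,0.25,-0.16,0],[1,-0.2,0.25,-0.16,0],[1,-0.2,0.25,-0.16,0],[1,-0.2,0.25,-0.16,0],[1,-0.2,0.25,-0.16,0]]]'; python3 - <<'E'
from h import *
t=viewer.capture('top'); cv2.imwrite('pics/top1.png',t)
a=cv2.resize(t[160:245,160:330],(800,400),interpolation=cv2.INTER_CUBIC); cv2.imwrite('pics/n.png',a)
lenses('top')
E
```

```text
time_s: 11.25
position: [0.5114, -0.1495, 0.0746]
orientation: [3.14, 0.097, 0.001]
force: [-0.5, 0.2, -0.3]
width: 0.084
time_s: 12.25
position: [0.3249, -0.4144, 0.2344]
orientation: [3.139, 0.092, -0.0]
force: [0.4, 0.8, -0.3]
width: 0.0853
red 19 [215. 215.] [-0.0321 -0.0074]
red 22 [208. 217.] [-0.0352  0.0171]
green 24 [186. 209.] [0.0017 0.0892]
green 24 [194. 208.] [0.0006 0.0609]
white 68045 [201. 213.] [-0.0192  0.0379]
white 822 [238. 206.] [-0.0084 -0.0914]
white 766 [212. 206.] [-0.0002 -0.0007]
white 525 [187. 214.] [-0.0187  0.0877]
white 14 [184. 200.] [0.0337 0.0918]
white 14 [194. 200.] [0.0308 0.0599]
white 4 [190. 204.] [0.0174 0.074 ]
```

View pics/n.png

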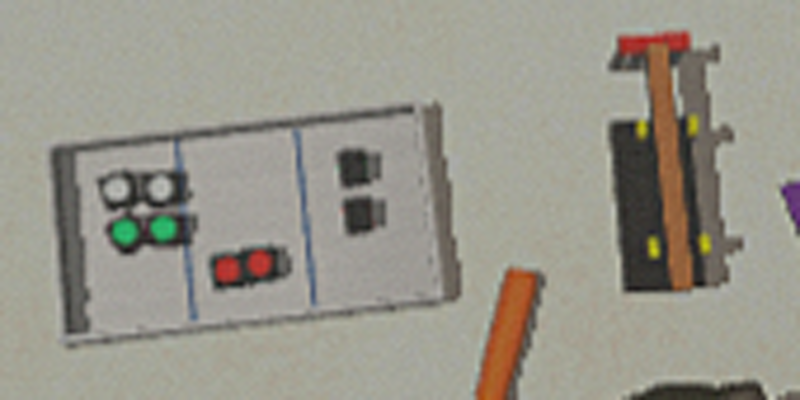

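The final view shows four modules in the heap third, two in the middle (230–260,267) and two in the far third (355,165 and 365,213), all flat in one layer. The rake lies in the black stand's slots and the arm is clear.

```bash
python3 -c "
from h import *
bot.finish_job(); print(bot.get_obs()['time_s'])"
```

```text
the job is handed in; nothing more can be done
the job is handed in; nothing more can be done
```

The modules are raked out into one layer, the rake is back in its stand, and the job is handed in at about 12.3 s of the 53 s allowed.

**What I did:** I took the rake from the black stand and pulled the two upper modules off the heap. I drew those two to the far third, then one column of two to the middle third. The rake then went back into the slots, tines down, and I let go.

**Last checks, from the final top picture:**
- **Modules:** there are four in the +y third (y about 60 to 92 mm), two in the middle (y about -7 and +17 mm) and two in the far third (y about -85 mm). None lies or leans on another. The two in the far third rest on their sides, which should put their centres about 15 mm above the tray's underside, within the 21 mm limit.
- **Rake:** it lies between the yellow cheeks of the stand. From the position at release, its origin should be about 3 mm from the stand's centre.
- **Arm and bench:** the gripper is open and clear. I noticed no bystander out of place, but I did not measure them.

**What disagreed:** My first tray position, taken from its outer corners, was about 8 mm off against the blue lines. I corrected it before raking, and the wrist view then agreed to within 1 mm along the tray and about 3 mm across it. The gripper took the handle about 10 mm behind its origin, and I allowed for this from then on.

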